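# Scoop stray rolls from under the cooling rack

## Robot

A 6-joint arm with a two-finger parallel gripper is mounted at the origin on the work surface. World frame = base frame: x ahead of the robot, y to its left, z up, the work surface at z = 0. Lengths are in mm, angles in rad, forces in N, time in s.
With the tool pointing down it reaches from about 300 to 775 mm from the base axis. Payload 14.6 kg.
Tool frame: the origin (TCP) lies between the finger pads; the fingertips stand 19 mm ahead of it and the grasp point (between the pads) is the TCP (manip.tcp_to_tips is the distance from the TCP to the fingertips, in mm); x points along the fingers, z is the direction in which the jaws open and shut, and the axes are right-handed (so a half turn about x gives the same grasp; the last joint's range is limited). The gripper opens to 94 mm and grips with 3 to 60 N. Pads are 16 mm wide; open, the fingers measure 119 mm over their backs; the gripper's body (75 mm by 177 mm) begins 78 mm behind the grasp point.
Start: joints at [-1.364, 0.3, 1.521, -0, 1.321, -0.067], TCP at [148.709, -529.505, 224.446] pointing down, gripper open.
Joint ranges: [-3.03, 3.03], [-0.79, 2.21], [0.23, 2.52], [-1.04, 4.18], [0, 3.07], [-2.55, 2.55]. Speed limits (rad/s): [2.22, 2.22, 2.57, 3.14, 3.14, 3.14].

## Interface

Orientations are given as [roll, pitch, yaw] about the fixed x, y, z axes, in that order (R = Rz(yaw) Ry(pitch) Rx(roll)).
In Python, from cell import manip gives the robot as it stands.
- The arm moves only by the tool jog_arm, never from a script. Its argument "moves" is a list that holds one entry, the list of rows, each a list of 6 numbers: the shift along the world's x, y, z in mm, then the turn, a rotation vector about the world's x, y, z in degrees. In form: [[[dx, dy, dz, wx, wy, wz], ...]]. A call has 1 to 5 rows; each row shifts and turns the pose as measured when the row begins; what a row does not reach is not made up. A row lasts 1/10 s, in which the tool goes at most 50 mm and 8.59 degrees, less where a joint would pass 70% of its speed; a pose out of reach is approached as far as the arm can. A call is refused whole if a number of a shift passes 50 or a number of a turn 8.59, either way. A call with a gripper value outside its range is refused whole. "gripper" is the opening, from -1 (shut) to 1 (fully open), set as the call begins (left out, the last holds). The fingers move at their own pace and stop on an object; "squeeze" is the grip in N (left out, the last holds). Time passes only in rows, so rows that do not move let the fingers close. It gives the time, the measured TCP pose, the force and the opening at its end, in the units of the state.
- manip.read_state(): the state, without advancing time (a new reading comes with each control period).
- manip.camera(name): name is "side" or "top" or "wrist"; returns (picture, depth): 400x640x3 uint8, blue, green, red; 400x640 float32, mm along the optical axis (not along the pixel's ray), 0 where there is no reading.
- manip.camera_params(name): a dict with "fx", "fy", "cx", "cy" (pixels), "rvec" (rotation vector, rad) and "tvec" (3), from world to camera coordinates, as OpenCV has them. Camera axes: x right, y down, z forward; pixel columns grow to the right and rows downward; lengths in mm; the calibration is good to about 2 mm. A picture is of the moment at which its call begins: read the wrist's pose just before it. camera_params takes no time and is no camera call; for the wrist camera it gives the pose at the moment of the call.
- manip.sign_off(): hands the job in, once; it reports no verdict.
The state is a dict: "clock": time; "joints": joint angles; "qd": joint speeds; "effort": joint torques, N m; "eef_pos": TCP position; "eef_rot": TCP orientation; "wrist_force": force on the tool from outside, world axes, zero at the start; "moment": the same for the moment, N m; "finger_gap": finger opening in mm.
Only numpy, scipy, OpenCV 4.12 (cv2) and the standard library are available. Lean on these libraries where they do the work, as an engineer would, in place of code of your own. Each camera call takes 0.05 s, during which the arm holds its last target. There are 200 camera calls.

## Task

Two small bread rolls have strayed under the low wire cooling rack. Take the flat scoop by its handle, slide it in under the rack's front lip so that both rolls ride up onto the pan, draw it out and set it down flat near the middle of the wooden board, with both rolls still in the pan, and let go. Do not touch the rolls with the gripper or the arm, and leave the bowl, the jar and the brush where they are.

Things in the scene. Friction and masses are not known exactly. Their poses are not given: they have to be found in the camera images.
- rack: Low wire cooling rack of bright steel, fixed. Origin on the table under the middle of its shelf, z up. Open at the front, its -x side (faces roughly -y of the world); +x is the way in. Shelf 136 mm deep (x), 340 mm wide (y), its top 100 mm above the table. Four round legs 12 mm thick at x = +-64, y = +-164 mm; the table between them is clear. Place and yaw differ at each start.
- lip_mid (a point): Middle of the lower edge of the lip that hangs at the rack's front, at (-62, 0, 72) mm in the rack's frame: the lip is 4 mm thick, its underside 72 mm above the table.
- stop_foot (a point): Foot of the upright back stop along the rack's rear, middle of its inner face, at (60, 0, 0) mm in the rack's frame. The stop is 34 mm high and as wide as the rack; rolls pushed back by the scoop come against it and then climb onto the pan.
- scoop: Flat aluminium scoop, 180 g, loose, lying at the start on the wooden board. Origin: centre of the pan's underside; +x points to its open front edge, z up. Pan 130 mm long (x -65 to +65), 166 mm wide, 160 mm inside; floor 3 mm thick, sloping down to a 1 mm front edge over the last 24 mm; side walls 21 mm high from x -65 to +40 mm; back wall 27 mm high.
- scoop_handle (a point): Middle of the scoop's straight dark wooden handle, at (-120, 0, 50) mm in the scoop's frame. The handle lies along the scoop's x from -165 to -75 mm, is 18 mm wide (y) and reaches from z = 37 to 63 mm; grip it here from above, across its width. The empty scoop's mass centre is near x = -35 mm.
- scoop_edge (a point): Middle of the scoop's open front edge, at (65, 0, 1) mm in the scoop's frame.
- roll_a: Small round crusty bread roll, rigid, about 50 g, 60 mm across and 38 mm high, with a flat bottom. Origin: centre of its underside. It lies on the table under the rack.
- roll_b: The other roll, the same as roll_a, beside it: their centres are 65 to 75 mm apart across the rack (rack y), and neither is more than 20 mm deeper than the other, so both fit in the pan side by side.
- board: Flat wooden board, fixed, 280 mm (x) by 260 mm (y), 12 mm thick. Origin: centre of its underside.
- board_top (a point): Middle of the board's upper face.
- bowl: Steel bowl, 120 mm across, 55 mm high; bystander. Origin: centre of its underside.
- jar: Glass jar, 70 mm across, 80 mm high; bystander. Origin: centre of its underside.
- brush: Flat pastry brush about 190 mm long lying on the table; bystander. Origin: on its underside, near its middle.
Mind the look-alikes: they are no part of the job. Leave any red look-alike of the roll_b alone.

How it is judged:
By the outcome, as a careful person would: the job done as asked, in the order asked, and still so for the second after the job is handed in, with the robot touching nothing.
It also fails if it takes over 58 s, if anything falls off the work surface, if the arm or the gripper's body presses on something with over 40 N, if the wrist force passes 120 N, or if a joint passes its speed limit or range.

## Working session

There is one attempt and no reset: what is moved stays moved. The work goes in short steps, Python scripts to look and compute and a tool call to move; the robot and the scene stay as the last step left them, time stands still between calls to the robot, and variables do not carry over. Pictures are saved under pics/ and viewed, about 8 in all and at most 12, crops included, and the job is handed in when it is done.

Besides the shell and the picture viewer there is one more tool, called in YAML: its name, and indented under it one key for each argument. jog_arm: Moves the arm, as the interface text tells. Its arguments: {"type":"object","properties":{"moves":{"type":"array","items":{"type":"array","items":{"type":"array","items":{"type":"number"}}}},"gripper":{"type":"number"},"squeeze":{"type":"number"}},"required":["moves"]}

```bash
mkdir -p pics; ls; cat > h.py <<'E'
import numpy as np, cv2
from cell import manip
def cam(n):
    P=manip.camera_params(n); im,d=manip.camera(n); return im,d,P
def pts(d,P):
    v,u=np.mgrid[0:d.shape[0],0:d.shape[1]]
    c=np.stack([(u-P["cx"])/P["fx"]*d,(v-P["cy"])/P["fy"]*d,d],-1)
    R=cv2.Rodrigues(np.array(P["rvec"],float))[0]
    return (c-np.array(P["tvec"]).ravel())@R
def ray(u,v,P,z):
    R=cv2.Rodrigues(np.array(P["rvec"],float))[0]; t=np.array(P["tvec"]).ravel()
    o=-R.T@t; r=R.T@np.array([(u-P["cx"])/P["fx"],(v-P["cy"])/P["fy"],1])
    return o+r*(z-o[2])/r[2]
def proj(p,P):
    R=cv2.Rodrigues(np.array(P["rvec"],float))[0]; q=R@np.array(p,float)+np.array(P["tvec"]).ravel()
    return P["fx"]*q[0]/q[2]+P["cx"],P["fy"]*q[1]/q[2]+P["cy"]
E
python3 - <<'E'
from h import *
for n in ("top","side"):
    im,d,P=cam(n); cv2.imwrite(f"pics/{n}0.png",im); np.savez(f"pics/{n}0.npz",d=d,im=im,**{k:P[k] for k in P}); print(n,P,(d>0).mean())
s=manip.read_state();print(s)
E
```

```text
pics
top {'fx': 361.2587024893381, 'fy': 361.2587024893381, 'cx': 318.51131922959263, 'cy': 192.97449315758664, 'rvec': array([ 2.16816398, -2.12601683,  0.12139198]), 'tvec': array([  8.90242372, 622.43045749, 980.01828157])} 0.99605859375
side {'fx': 446.5969172425626, 'fy': 446.5969172425626, 'cx': 321.5107665385131, 'cy': 209.71170129490707, 'rvec': array([ 0.02739222, -2.72060542,  1.54465553]), 'tvec': array([ 611.52340434,   73.66762965, 1501.64023659])} 0.9960078125
{'clock': 0.1, 'joints': array([-1.36359797e+00,  3.00387218e-01,  1.52154588e+00, -1.16198869e-05,
        1.32070074e+00, -6.65886015e-02]), 'qd': array([-7.25924505e-04, -5.76491711e-04, -3.26702483e-03, -9.60741006e-05,
        8.12282360e-04, -3.91443875e-04]), 'effort': array([-6.68748617e-04, -5.32647371e+01, -3.53284192e+01,  7.08742091e-02,
        2.35048332e-02, -6.08341861e-05]), 'eef_pos': array([ 148.66214449, -529.29122194,  223.9472229 ]), 'eef_rot': array([3.08581381, 1.56975508, 1.78880733]), 'wrist_force': array([-0.34011398, -0.6901479 ,  0.52095752]), 'moment': array([0.0672441 , 0.01123407, 0.03748502]), 'finger_gap': 93.68870509359179}
```

View pics/top0.png

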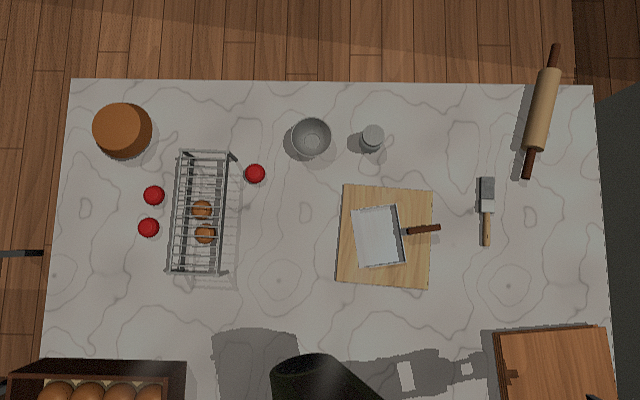

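View pics/side0.png

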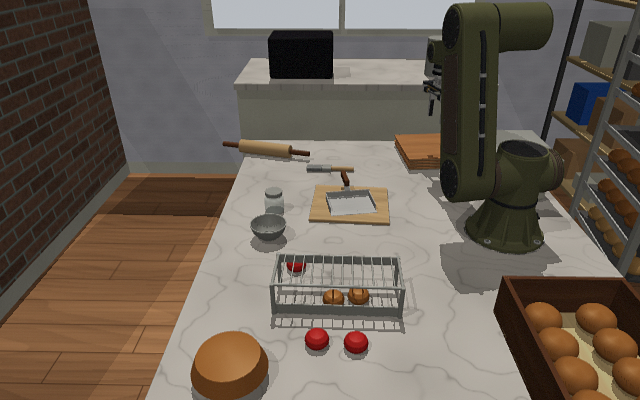

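Top view: candidate rolls are the brown ones under the rack at (202,209) and (205,234). The look-alikes are red rolls at (154,195), (148,227) and (255,174), plus the big loaf at (122,130). The brown pair under the rack is the target. The scoop is on the board, with its pan at (378,237) and its handle at (423,229).

```bash
python3 - <<'E'
from h import *
z=np.load("pics/top0.npz");P={k:z[k] for k in z};im,d=z["im"],z["d"]
X=pts(d,P);hsv=cv2.cvtColor(im,cv2.COLOR_BGR2HSV)
def win(u0,v0,u1,v1):
    m=np.zeros(d.shape,bool);m[v0:v1,u0:u1]=1;return m
print("table z",np.median(X[300:320,100:200,2]))
m=win(155,140,245,285)&(X[...,2]>85)&(X[...,2]<115)
r=cv2.minAreaRect(X[m][:,:2].astype(np.float32));print("rack",r,cv2.boxPoints(r),m.sum(),np.median(X[m][:,2]))
# board
m=win(325,175,445,300)&(X[...,2]>7)&(X[...,2]<60);r=cv2.minAreaRect(X[win(325,175,400,300)&(X[...,2]>7)][:,:2].astype(np.float32))
mb=win(325,175,445,300)&(abs(X[...,2]-12)<5);r=cv2.minAreaRect(X[mb][:,:2].astype(np.float32));print("board",r)
# handle
mh=win(398,215,450,245)&(X[...,2]>40);h=X[mh];r=cv2.minAreaRect(h[:,:2].astype(np.float32));print("handle",r,h[:,2].max(),np.median(h[:,2]),mh.sum())
l=cv2.fitLine(h[:,:2].astype(np.float32),2,0,.01,.01).ravel();print(l)
# pan
mp=win(340,195,412,280)&(hsv[...,1]<40)
n,lab,st,_=cv2.connectedComponentsWithStats(mp.astype(np.uint8));i=1+st[1:,4].argmax();mm=lab==i
for q in cv2.boxPoints(cv2.minAreaRect(np.argwhere(mm)[:,::-1].astype(np.float32))): print("pan px",q,ray(*q,P,15))
r=cv2.minAreaRect(X[mm][:,:2].astype(np.float32));print("pan",r,cv2.boxPoints(r))
# rolls brown, red
br=win(185,195,222,250)&(hsv[...,0]<22)&(hsv[...,1]>90)
n,lab,st,c=cv2.connectedComponentsWithStats(br.astype(np.uint8))
for i in range(1,n):
    if st[i,4]>15: print("brown",c[i],st[i],ray(*c[i],P,20))
rd=((hsv[...,0]<6)|(hsv[...,0]>174))&(hsv[...,1]>170)&(hsv[...,2]>80)&win(120,150,290,260)
n,lab,st,c=cv2.connectedComponentsWithStats(rd.astype(np.uint8))
for i in range(1,n):
    if st[i,4]>50: print("red",c[i],st[i],ray(*c[i],P,20))
print("bowl/jar",ray(311,138,P,30),ray(372,138,P,60))
big=np.hstack([cv2.resize(im[140:290,150:270],None,fx=4,fy=4,interpolation=cv2.INTER_CUBIC)[:, :],cv2.resize(im[170:300,325:450],None,fx=2.5,fy=600/130,interpolation=cv2.INTER_CUBIC)]);
cv2.imwrite("pics/c1.png",cv2.resize(big,(800,600)))
E
```

```text
table z -0.24287884944150961
rack ((562.231689453125, 339.0044860839844), (139.39230346679688, 339.2105407714844), 88.44279479980469) [[390.79507 273.9431 ]
 [729.8803  264.72504]
 [733.66833 404.06586]
 [394.58307 413.28394]] 1874 99.20195583405601
board ((513.0971069335938, -150.5879669189453), (299.48187255859375, 284.25762939453125), 85.98580932617188)
handle ((525.2612915039062, -152.7863006591797), (311.17523193359375, 74.13761901855469), 88.9527587890625) 1052.045782112669 73.85483042542835 291
[ 1.3338044e-01 -9.9106491e-01  5.2605896e+02 -2.5122832e+02]
pan px [349.61893 209.58647] [578.94806271 -68.83568219  15.        ]
pan px [403.74326 201.04051] [ 606.60022183 -224.08566433   15.        ]
pan px [413.18112 260.81348] [ 437.83391861 -248.92140502   15.        ]
pan px [359.0568  269.35944] [410.90717066 -96.95206422  15.        ]
pan ((499.7442626953125, -113.51409912109375), (169.09939575195312, 233.50021362304688), 9.755069732666016) [[ 396.6353     -12.777903 ]
 [ 436.1988    -242.90193  ]
 [ 602.8532    -214.25029  ]
 [ 563.28973     15.8737335]]
brown [202.01315789 202.88157895] [193 200  18   6  76] [589.68258679 356.92239827  20.        ]
brown [201.03636364 210.84242424] [191 207  21   9 165] [566.6414322  358.31155687  20.        ]
brown [200.68965517 217.89655172] [195 217  13   3  29] [546.36229158 358.04013456  20.        ]
brown [205.25157233 231.23899371] [195 227  21   9 159] [508.58575169 342.56217657  20.        ]
brown [204.3452381  239.57142857] [196 237  19   7  84] [484.9619152  343.71116572  20.        ]
red [254.51601423 172.86120996] [245 164  20  19 281] [680.29854131 208.89242131  20.        ]
red [153.26262626 194.8013468 ] [143 186  21  19 297] [610.48727092 500.38701508  20.        ]
red [147.85714286 227.08441558] [138 218  21  19 308] [517.07385345 508.53457517  20.        ]
bowl/jar [784.44207712  46.48949975  30.        ] [ 778.63916405 -126.7814547    60.        ]
```

View pics/c1.png

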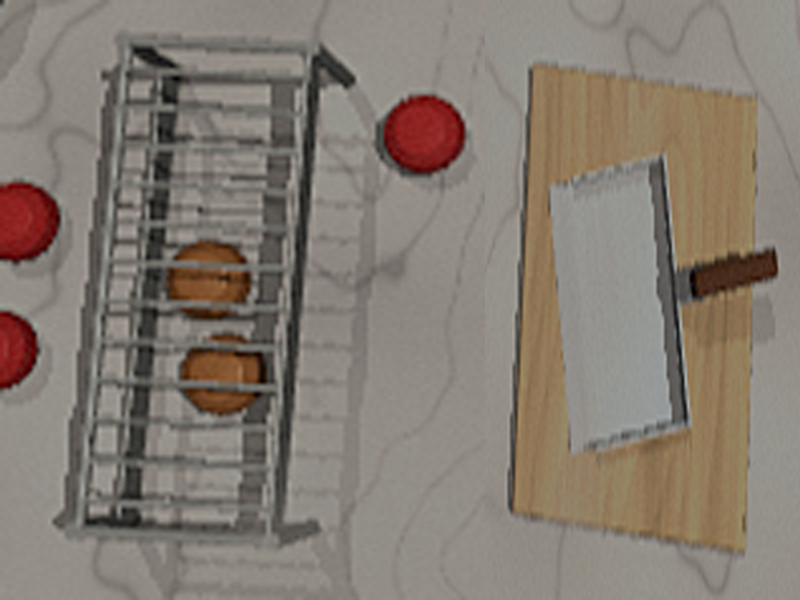

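The crop confirms the choice: two brown rolls under the rack, and the red ones outside it. The scoop's open edge faces the rack, with the handle at about (424,229). One refinement for the handle, board and rolls, and the first move worked out with it.

```bash
cat >> h.py <<'E'
from scipy.spatial.transform import Rotation as Ro
def handle(n="top",w=None,z=75):
    """dark brown handle, ray-cast on its top plane: centre, forward yaw (deg), length"""
    im,d,P=cam(n); X=pts(d,P); hsv=cv2.cvtColor(im,cv2.COLOR_BGR2HSV)
    m=(X[...,2]>z-14)&(X[...,2]<z+10)&(hsv[...,0]<20)&(hsv[...,1]>90)
    k=np.zeros(m.shape,bool);k[w[1]:w[3],w[0]:w[2]]=1;m&=k
    n_,lab,st,_=cv2.connectedComponentsWithStats(m.astype(np.uint8));m=lab==1+st[1:,4].argmax()
    q=np.array([ray(u,v,P,z)[:2] for v,u in np.argwhere(m)],np.float32)
    l=cv2.fitLine(q,2,0,.01,.01).ravel();a=l[:2]*np.sign(l[1]);s=q@a
    c=l[2:]+a*((s.max()+s.min())/2-l[2:]@a)
    return c,np.degrees(np.arctan2(a[1],a[0])),np.ptp(s),m.sum()
def st():
    s=manip.read_state();R=Ro.from_euler("xyz",s["eef_rot"]).as_matrix()
    print("t",round(s["clock"],2),"p",s["eef_pos"].round(1),"x",R[:,0].round(3),"jaw",R[:,2].round(3),"F",s["wrist_force"].round(1),"M",s["moment"].round(2),"gap",s["finger_gap"].round(1),"q6",s["joints"].round(2));return s,R
E
python3 - <<'E'
from h import *
print(handle("top",(398,215,450,245)))
st()
z=np.load("pics/top0.npz");P={k:z[k] for k in z};im,d=z["im"],z["d"];hsv=cv2.cvtColor(im,cv2.COLOR_BGR2HSV)
m=np.zeros(d.shape,np.uint8);m[175:300,328:440]=1
m&=((hsv[...,0]>8)&(hsv[...,0]<30)&(hsv[...,1]>60)&(hsv[...,2]>130)).astype(np.uint8)
h=cv2.convexHull(np.argwhere(m)[:,::-1].astype(np.int32));q=np.array([ray(*p[0],P,12)[:2] for p in h],np.float32);print("board",cv2.minAreaRect(q))
Z=np.load("pics/side0.npz");Q={k:Z[k] for k in Z};im=Z["im"];hsv=cv2.cvtColor(im,cv2.COLOR_BGR2HSV)
m=np.zeros(im.shape[:2],np.uint8);m[285:310,318:375]=1;m&=((hsv[...,0]>6)&(hsv[...,0]<22)&(hsv[...,1]>110)).astype(np.uint8)
n,l,s,c=cv2.connectedComponentsWithStats(m)
for i in range(1,n):
    if s[i,4]>20: print("side roll",c[i],s[i],ray(*c[i],Q,20))
E
```

```text
(array([ 526.8649 , -263.46448], dtype=float32), np.float32(98.86736), np.float32(89.64215), np.int64(209))Traceback (most recent call last):
  File "<stdin>", line 3, in <module>
  File "h.py", line 30, in st
    print("t",round(s["clock"],2),"p",s["eef_pos"].round(1),"x",R[:,0].round(3),"jaw",R[:,2].round(3),"F",s["wrist_force"].round(1),"M",s["moment"].round(2),"gap",s["finger_gap"].round(1),"q6",s["joints"].round(2));return s,R
                                                                                                                                                                   ^^^^^^^^^^^^^^^^^^^^^
AttributeError: 'float' object has no attribute 'round'
```

```bash
sed -i 's/s\["finger_gap"\].round(1)/round(s["finger_gap"],1)/' h.py
python3 - <<'E'
from h import *
st()
z=np.load("pics/top0.npz");P={k:z[k] for k in z};im,d=z["im"],z["d"];hsv=cv2.cvtColor(im,cv2.COLOR_BGR2HSV)
m=np.zeros(d.shape,np.uint8);m[175:300,328:440]=1
m&=((hsv[...,0]>8)&(hsv[...,0]<30)&(hsv[...,1]>60)&(hsv[...,2]>130)).astype(np.uint8)
h=cv2.convexHull(np.argwhere(m)[:,::-1].astype(np.int32));q=np.array([ray(*[float(x) for x in p[0]],P,12)[:2] for p in h],np.float32);print("board",cv2.minAreaRect(q))
Z=np.load("pics/side0.npz");Q={k:Z[k] for k in Z};im=Z["im"];hsv=cv2.cvtColor(im,cv2.COLOR_BGR2HSV)
m=np.zeros(im.shape[:2],np.uint8);m[285:310,318:375]=1;m&=((hsv[...,0]>6)&(hsv[...,0]<22)&(hsv[...,1]>110)).astype(np.uint8)
n,l,s,c=cv2.connectedComponentsWithStats(m)
for i in range(1,n):
    if s[i,4]>20: print("side roll",c[i],s[i],ray(*c[i],Q,20))
E
```

```text
t 0.15 p [ 148.7 -529.3  224. ] x [-0.     0.001 -1.   ] jaw [ 0.27  -0.963 -0.001] F [ 0.1 -0.7  0. ] M [-0.02 -0.03 -0.01] gap 93.8 q6 [-1.36  0.3   1.52 -0.    1.32 -0.07]
board ((508.3457946777344, -170.35977172851562), (257.221923828125, 277.7831115722656), 86.02799987792969)
side roll [333.10526316 297.18421053] [323 289  21  16 266] [572.83022641 356.95440895  20.        ]
side roll [358.         295.78571429] [348 288  21  17 294] [505.90598588 350.17652327  20.        ]
```

jog_arm:
  moves:
    - [[38,27,0,0,0,8.3],[38,27,0,0,0,8.3],[38,27,0,0,0,8.3],[38,27,0,0,0,8.3],[38,27,0,0,0,8.3]]
  gripper: 0.2

```text
clock: 0.65
eef_pos: [339.9, -391.3, 222.5]
eef_rot: [-3.13, 1.568, 2.596]
wrist_force: [0.8, -0.3, 0.0]
finger_gap: 58.0
```

jog_arm:
  moves:
    - [[38,27,0,0,0,8.3],[38,27,0,0,0,8.3],[38,27,0,0,0,8.3],[38,27,0,0,0,8.3],[38,27,0,0,0,8.3]]

```text
clock: 1.15
eef_pos: [536.6, -248.6, 222.2]
eef_rot: [3.066, 1.567, -3.024]
wrist_force: [-0.3, -0.2, 0.1]
finger_gap: 56.4
```

```bash
python3 - <<'E'
from h import *
s,R=st();a=np.degrees(np.arctan2(R[1,2],R[0,2]));print(a,"need",8.9-a,np.array([526.9,-263.5,62])-s["eef_pos"])
E
```

```text
t 1.15 p [ 536.6 -248.6  222.2] x [-0.004 -0.    -1.   ] jaw [ 0.981  0.192 -0.004] F [-0.3 -0.2  0.1] M [-0.04 -0.1  -0.01] gap 56.4 q6 [-0.49  0.4   1.4  -0.    1.35 -0.69]
11.07094833737105 need -2.1709483373710494 [  -9.68625803  -14.85687472 -160.15478261]
```

jog_arm:
  moves:
    - [[-10,-15,-30,0,0,-2.2],[0,0,-30,0,0,0],[0,0,-20,0,0,0],[0,0,0,0,0,0]]

```text
clock: 1.55
eef_pos: [530.9, -258.0, 138.4]
eef_rot: [2.852, 1.567, 3.021]
wrist_force: [0.2, 0.4, -1.0]
finger_gap: 56.8
```

```bash
python3 - <<'E'
from h import *
s,R=st();a=np.degrees(np.arctan2(R[1,2],R[0,2]));print(a,"need",8.9-a,np.array([526.9,-263.5,62])-s["eef_pos"])
im,d,P=cam("wrist");X=pts(d,P);hsv=cv2.cvtColor(im,cv2.COLOR_BGR2HSV)
print("tcp proj",proj(s["eef_pos"],P),"handle proj",proj([526.9,-263.5,75],P))
m=(X[...,2]>60)&(X[...,2]<82)&(hsv[...,0]<20)&(hsv[...,1]>90)
q=X[m][:,:2].astype(np.float32);print(m.sum(),cv2.minAreaRect(q) if len(q) else 0, np.median(X[m][:,2]))
cv2.imwrite("pics/w1.png",im)
E
```

```text
t 1.55 p [ 530.9 -258.   138.4] x [-0.004  0.    -1.   ] jaw [ 0.986  0.168 -0.004] F [ 0.2  0.4 -1. ] M [ 0.01 -0.11  0.  ] gap 56.8 q6 [-0.51  0.47  1.49 -0.    1.18 -0.68]
9.67981959525862 need -0.7798195952586191 [ -4.02364069  -5.49115722 -76.4115011 ]
tcp proj (np.float64(313.88141462692334), np.float64(256.3913241997799)) handle proj (np.float64(308.5410539139978), np.float64(224.78449344920608))
2162 ((527.6074829101562, -263.81573486328125), (17.513498306274414, 88.17620086669922), 9.839797019958496) 75.22340089410315
```

View pics/w1.png

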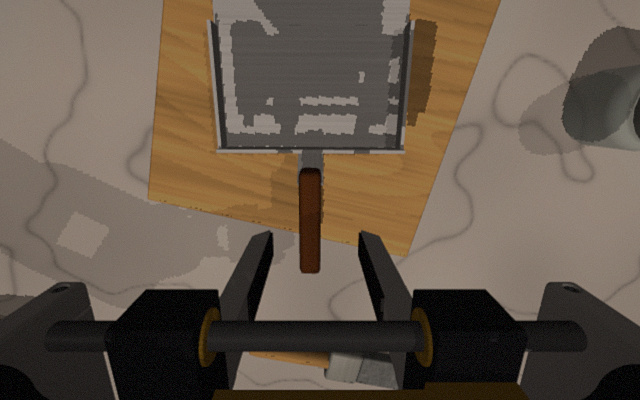

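The wrist view shows the handle at (310,220) between the open jaws and in line with them. It measures (527.6,-263.8), which agrees with the top view. Descend.

jog_arm:
  moves:
    - [[-3.5,-6,-20,0,0,0],[0,0,-20,0,0,0],[0,0,-16,0,0,0],[0,0,-12,0,0,0],[0,0,-7,0,0,0]]

```text
clock: 2.1
eef_pos: [530.7, -266.7, 70.7]
eef_rot: [-0.835, 1.561, -0.667]
wrist_force: [0.2, 0.6, -0.4]
finger_gap: 56.7
```

```bash
python3 - <<'E'
from h import *
s,R=st();print(np.array([527.5,-263.7,62])-s["eef_pos"])
E
```

```text
t 2.1 p [ 530.7 -266.7   70.7] x [ 0.008 -0.006 -1.   ] jaw [0.986 0.167 0.007] F [ 0.2  0.6 -0.4] M [-0.02 -0.08 -0.03] gap 56.7 q6 [-0.53  0.56  1.54 -0.    1.04 -0.69]
[-3.23638267  3.03901535 -8.70276791]
```

jog_arm:
  moves:
    - [[-3,3,-8,0.3,0.4,0],[0,0,0,0,0,0]]

```text
clock: 2.3
eef_pos: [527.7, -263.7, 62.7]
eef_rot: [-1.059, 1.57, -0.891]
wrist_force: [0.4, -0.9, 0.5]
finger_gap: 56.4
```

jog_arm:
  moves:
    - [[0,0,0,0,0,0],[0,0,0,0,0,0],[0,0,0,0,0,0],[0,0,0,0,0,0],[0,0,0,0,0,0]]
  gripper: -1
  squeeze: 50

```text
clock: 2.8
eef_pos: [528.7, -264.1, 64.9]
eef_rot: [-0.758, 1.567, -0.59]
wrist_force: [-0.3, -0.6, -0.1]
finger_gap: 19.7
```

```bash
python3 - <<'E'
from h import *
st()
E
```

```text
t 2.8 p [ 528.7 -264.1   64.9] x [ 0.003 -0.002 -1.   ] jaw [0.986 0.167 0.003] F [-0.3 -0.6 -0.1] M [-0.07 -0.05 -0.02] gap 19.7 q6 [-0.53  0.56  1.55 -0.    1.03 -0.69]
```

jog_arm:
  moves:
    - [[0,0,0,0,0,0],[0,0,10,0,0,0],[0,0,20,0,0,0],[0,0,20,0,0,0],[0,0,5,0,0,0]]

```text
clock: 3.3
eef_pos: [527.9, -263.7, 122.1]
eef_rot: [-1.028, 1.569, -0.86]
wrist_force: [-0.5, 0.1, -1.1]
finger_gap: 17.7
```

```bash
python3 - <<'E'
from h import *
s,R=st(); im,d,P=cam("wrist"); cv2.imwrite("pics/w2.png",im);X=pts(d,P)
hsv=cv2.cvtColor(im,cv2.COLOR_BGR2HSV)
im,d,P=cam("side"); cv2.imwrite("pics/s2.png",im[150:260,250:450])
E
```

```text
t 3.3 p [ 527.9 -263.7  122.1] x [ 0.001 -0.001 -1.   ] jaw [0.986 0.168 0.001] F [-0.5  0.1 -1.1] M [-0.16 -0.16  0.02] gap 17.7 q6 [-0.53  0.49  1.51 -0.    1.14 -0.69]
```

View pics/w2.png

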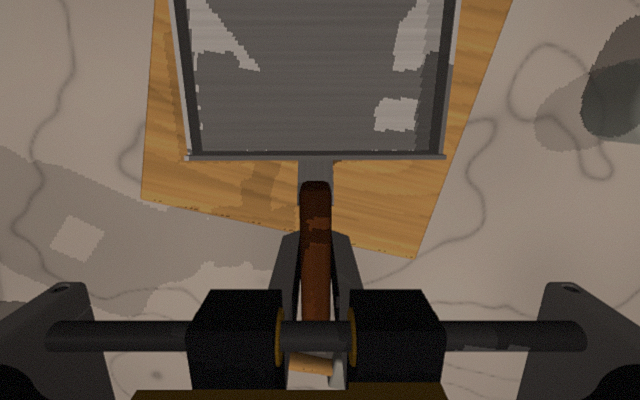

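The handle is held at (316,250) and the pan has risen clear of the board, still level. Travel to the front of the rack.

jog_arm:
  moves:
    - [[0,15,0,0,0,-1],[0,30,0,0,0,-1],[0,35,0,0,0,-1],[0,35,0,0,0,-1],[0,35,0,0,0,-1]]

```text
clock: 3.9
eef_pos: [524.7, -111.8, 115.2]
eef_rot: [2.841, 1.565, 2.913]
wrist_force: [0.6, 0.4, -1.7]
finger_gap: 17.9
```

jog_arm:
  moves:
    - [[0,35,0,0,0,-1.5],[0,35,0,0,0,-1.5],[0,35,0,0,0,-1.5],[0,30,0,0,0,-1],[0,15,0,0,0,-0.7]]

```text
clock: 4.4
eef_pos: [521.1, 46.5, 110.1]
eef_rot: [2.958, 1.557, 2.918]
wrist_force: [-0.1, -0.0, -1.7]
finger_gap: 17.5
```

```bash
cat >> h.py <<'E'
def scoop(top=True):
    s,R=st(); a=np.degrees(np.arctan2(R[1,2],R[0,2])); f=np.array([-R[1,2],R[0,2]])
    print("scoop yaw",90+a,"turn need",-1.55-a,"edge pred",s["eef_pos"][:2]+185*f)
    im,d,P=cam("wrist");X=pts(d,P); C=X-s["eef_pos"]; u=C[...,:2]@f; v=C[...,0]*f[1]-C[...,1]*f[0]
    for u0 in (70,90,110,130,150):
        m=(abs(u-u0)<5)&(abs(v)<70)&(d>0)
        if m.sum()>20: print("floor u",u0,"z",np.median(X[m][:,2]).round(1),m.sum())
    return s,R,im,d,P
E
python3 - <<'E'
from h import *
scoop()
E
```

```text
t 4.4 p [521.1  46.5 110.1] x [-0.014  0.003 -1.   ] jaw [ 0.999 -0.039 -0.014] F [-0.1 -0.  -1.7] M [-0.19 -0.07 -0.03] gap 17.5 q6 [0.02 0.37 1.71 0.   1.07 0.05]
scoop yaw 87.74471435856384 turn need 0.7052856414361603 edge pred [528.40439405 231.3102994 ]
floor u 70 z 61.0 2862
floor u 90 z 61.1 3291
floor u 110 z 61.1 3429
floor u 130 z 61.2 3876
floor u 150 z 61.2 2282
```

jog_arm:
  moves:
    - [[4,0,-15,-0.2,-0.8,0.5],[3,0,-15,0,0,0.2],[0,0,-10,0,0,0],[0,0,-5,0,0,0],[0,0,-3,0,0,0]]

```text
clock: 4.95
eef_pos: [526.9, 47.2, 56.9]
eef_rot: [-3.019, 1.567, -3.045]
wrist_force: [-0.5, 0.5, -1.9]
finger_gap: 17.7
```

```bash
python3 - <<'E'
from h import *
scoop()
E
```

```text
t 4.95 p [526.9  47.2  56.9] x [-0.004 -0.    -1.   ] jaw [ 1.    -0.026 -0.004] F [-0.5  0.5 -1.9] M [-0.15 -0.06  0.02] gap 17.7 q6 [ 0.02  0.46  1.73 -0.    0.96  0.05]
scoop yaw 88.52539591634114 turn need -0.07539591634114617 edge pred [531.65829194 232.10921242]
floor u 70 z 7.6 2800
floor u 90 z 7.6 3231
floor u 110 z 7.6 3505
floor u 130 z 7.5 3820
floor u 150 z 7.5 2231
```

jog_arm:
  moves:
    - [[0,5,-3,0,-0.2,0],[0,5,-1,0,0,0]]

```text
clock: 5.2
eef_pos: [527.1, 57.0, 52.8]
eef_rot: [-1.596, 1.57, -1.623]
wrist_force: [0.1, -0.7, -0.0]
finger_gap: 18.0
```

jog_arm:
  moves:
    - [[0,5,-1,0,0,0],[0,5,-1,0,0,0]]

```text
clock: 5.4
eef_pos: [528.4, 67.3, 52.7]
eef_rot: [-0.329, 1.567, -0.356]
wrist_force: [-0.5, -5.6, 7.5]
finger_gap: 17.7
```

```bash
python3 - <<'E'
from h import *
s,R,im,d,P=scoop(); cv2.imwrite("pics/w3.png",im)
im,d,P=cam("top"); cv2.imwrite("pics/t3.png",cv2.resize(im[130:300,130:450],None,fx=2.5,fy=2.5))
E
```

```text
t 5.4 p [528.4  67.3  52.7] x [ 0.004 -0.001 -1.   ] jaw [ 1.    -0.027  0.004] F [-0.5 -5.6  7.5] M [-0.72  0.3   0.09] gap 17.7 q6 [ 0.06  0.47  1.73 -0.    0.94  0.09]
scoop yaw 88.44799804403429 turn need 0.002001955965713842 edge pred [533.43566261 252.2701321 ]
floor u 70 z 3.6 2826
floor u 90 z 3.6 3097
floor u 110 z 3.7 3575
floor u 130 z 3.8 3816
floor u 150 z 3.7 2145
```

View pics/t3.png

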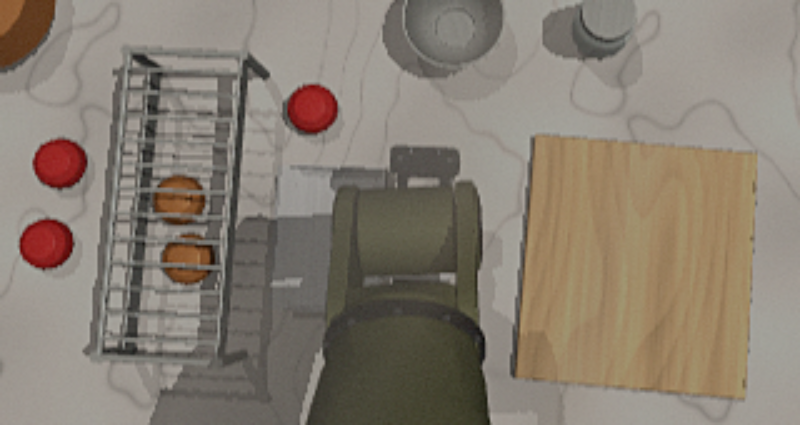

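The top view shows the scoop flat in front of the rack, in contact at 7.5 N, with the rolls at crop (180,200) and (188,258). Check the lateral centring numerically.

```bash
python3 - <<'E'
from h import *
s,R=st(); f=np.array([-R[1,2],R[0,2]])
def uv(q): C=q[...,:2]-s["eef_pos"][:2]; return C@f, C[...,0]*f[1]-C[...,1]*f[0]
im,d,P=cam("wrist");X=pts(d,P);u,v=uv(X);m=(u>60)&(u<150)&(X[...,2]>14)&(X[...,2]<26)
for g in (-1,1):
    k=m&(v*g>60)&(v*g<100);print("wall",g,np.percentile(v[k],[5,50,95]) if k.any() else None)
hsv=cv2.cvtColor(im,cv2.COLOR_BGR2HSV);print("wrist far u",np.percentile(u[d>0],99))
for n,b in(("top",(180,190,225,255)),("side",(310,280,385,312))):
    im,d,P=cam(n);X=pts(d,P);hsv=cv2.cvtColor(im,cv2.COLOR_BGR2HSV);k=np.zeros(d.shape,bool);k[b[1]:b[3],b[0]:b[2]]=1
    k&=(hsv[...,0]>6)&(hsv[...,0]<22)&(hsv[...,1]>100)&(X[...,2]>8)&(X[...,2]<46)
    U,V=uv(X);q=np.stack([U[k],V[k],X[k][:,2]],1).astype(np.float32)
    _,l,c=cv2.kmeans(q[:,:2].copy(),2,None,(3,50,.1),5,0)
    for i in(0,1): w=q[l.ravel()==i]; print(n,"roll u",w[:,0].min(),w[:,0].max(),"v",w[:,1].min(),w[:,1].max(),"med",np.median(w,0))
E
```

```text
t 5.5 p [528.4  67.9  52.6] x [ 0.004 -0.001 -1.   ] jaw [ 1.    -0.027  0.004] F [ 0.8 -0.7  4.2] M [0.03 0.01 0.08] gap 17.8 q6 [ 0.06  0.47  1.73 -0.    0.94  0.09]
wall -1 [-82.23465015 -79.78607914 -79.09215554]
wall 1 [80.08570324 80.82167363 83.20173212]
wrist far u 147.79256886185024
top roll u 262.8443 318.5265 v 7.0408616 61.004837 med [287.08148   33.647457  32.85912 ]
top roll u 246.26468 300.7404 v -60.520653 -6.1019797 med [270.77887  -31.57677   32.635536]
side roll u 276.18304 334.76306 v 10.062477 63.762486 med [305.1883    36.761765  33.39399 ]
side roll u 263.36252 306.6123 v -56.816082 -3.0273836 med [292.64038  -29.3151    29.860682]
```

jog_arm:
  moves:
    - [[0.3,12,-0.5,0,0,0],[0.3,12,-0.5,0,0,0],[0.3,12,-0.5,0,0,0],[0.3,12,-0.5,0,0,0],[0.3,10,-0.5,0,0,0]]

```text
clock: 6.15
eef_pos: [531.1, 127.2, 52.7]
eef_rot: [-0.244, 1.563, -0.272]
wrist_force: [-1.1, -4.9, 9.0]
finger_gap: 18.1
```

```bash
python3 - <<'E'
from h import *
scoop()
E
```

```text
t 6.15 p [531.1 127.2  52.7] x [ 0.007 -0.002 -1.   ] jaw [ 1.    -0.028  0.007] F [-1.1 -4.9  9. ] M [-0.79  0.64  0.25] gap 18.1 q6 [ 0.17  0.49  1.69 -0.    0.95  0.2 ]
scoop yaw 88.41766397169032 turn need 0.03233602830968918 edge pred [536.23843859 312.16813954]
floor u 70 z 3.6 2906
floor u 90 z 3.7 3096
floor u 110 z 3.7 3597
floor u 130 z 3.8 3843
floor u 150 z 3.8 2118
```

jog_arm:
  moves:
    - [[0,8,-0.4,0,0.4,0],[0,8,-0.4,0,0,0],[0,8,-0.4,0,0,0],[0.2,8,-0.4,0,0,0],[0.2,8,-0.4,0,0,0]]

```text
clock: 6.7
eef_pos: [532.7, 171.0, 52.8]
eef_rot: [-0.717, 1.566, -0.743]
wrist_force: [0.5, -4.4, 6.2]
finger_gap: 17.5
```

```bash
python3 - <<'E'
from h import *
st()
E
```

```text
t 6.7 p [532.7 171.   52.8] x [ 0.004 -0.004 -1.   ] jaw [ 1.    -0.026  0.004] F [ 0.5 -4.4  6.2] M [-0.83  0.32  0.08] gap 17.5 q6 [ 0.25  0.52  1.65 -0.01  0.97  0.28]
```

jog_arm:
  moves:
    - [[0,6,-0.4,0.1,0.2,0],[0,6,-0.4,0,0,0],[0,6,-0.4,0,0,0],[0,6,-0.4,0,0,0],[0,5,-0.4,0,0,0]]

```text
clock: 7.2
eef_pos: [533.6, 202.2, 52.9]
eef_rot: [-0.826, 1.565, -0.851]
wrist_force: [0.5, -7.2, 8.0]
finger_gap: 17.8
```

```bash
python3 - <<'E'
from h import *
st()
im,d,P=cam("side");a=cv2.resize(im[230:330,250:430],None,fx=4.4,fy=4.4,interpolation=cv2.INTER_CUBIC);cv2.imwrite("pics/s4.png",a)
E
```

```text
t 7.2 p [533.6 202.2  52.9] x [ 0.004 -0.004 -1.   ] jaw [ 1.    -0.025  0.004] F [ 0.5 -7.2  8. ] M [-1.04  0.22  0.05] gap 17.8 q6 [ 0.3   0.54  1.61 -0.01  0.99  0.33]
```

View pics/s4.png

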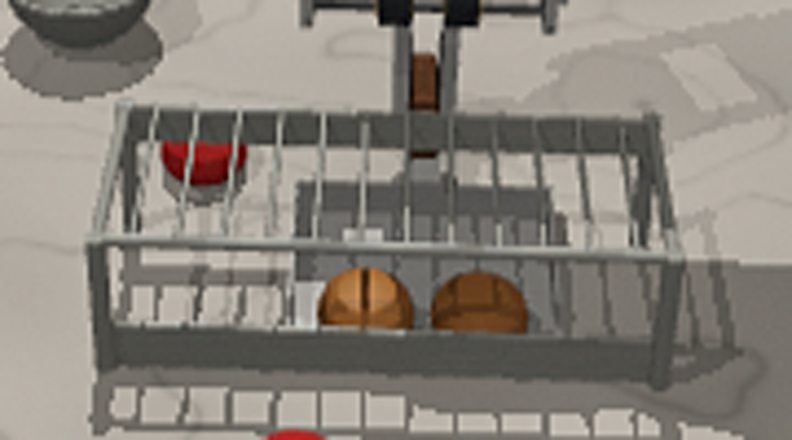

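The side view shows both rolls (crop (365,305) and (480,305)) against the stop, between the pan's walls. Push in the last 12 mm.

jog_arm:
  moves:
    - [[0,4,-0.4,0.1,0.2,0],[0,4,-0.4,0,0,0],[0,3,-0.4,0,0,0]]

```text
clock: 7.55
eef_pos: [534.1, 214.4, 52.9]
eef_rot: [-1.023, 1.566, -1.047]
wrist_force: [-0.0, -6.1, 6.7]
finger_gap: 17.6
```

```bash
cat >> h.py <<'E'
def rolls(b=(170,180,300,260),bs=(300,240,400,315)):
    s,R=st(); f=np.array([-R[1,2],R[0,2]])
    for n,b in(("top",b),("side",bs)):
        im,d,P=cam(n);X=pts(d,P);hsv=cv2.cvtColor(im,cv2.COLOR_BGR2HSV);k=np.zeros(d.shape,bool);k[b[1]:b[3],b[0]:b[2]]=1
        k&=(hsv[...,0]>6)&(hsv[...,0]<22)&(hsv[...,1]>100)&(X[...,2]>8)
        C=X[...,:2]-s["eef_pos"][:2];U=C@f;V=C[...,0]*f[1]-C[...,1]*f[0];k&=(U>40)&(U<400)&(abs(V)<110)
        q=np.stack([U[k],V[k],X[k][:,2]],1).astype(np.float32)
        if len(q)<20: print(n,"few");continue
        _,l,c=cv2.kmeans(q[:,:2].copy(),2,None,(3,50,.1),5,0)
        for i in(0,1): w=q[l.ravel()==i]; print(n,len(w),"u",w[:,0].min(),w[:,0].max(),"v",w[:,1].min(),w[:,1].max(),"ztop",np.percentile(w[:,2],97))
E
python3 - <<'E'
from h import *
rolls()
E
```

```text
t 7.55 p [534.1 214.4  52.9] x [ 0.002 -0.004 -1.   ] jaw [ 1.    -0.024  0.002] F [-0.  -6.1  6.7] M [-0.93  0.03  0.03] gap 17.6 q6 [ 0.32  0.55  1.6  -0.01  0.99  0.35]
top 100 u 41.644478 185.19794 v -24.888096 59.330757 ztop 323.53696
top 50 u 144.22226 182.7655 v -58.177288 -19.07503 ztop 98.32934
side 249 u 140.93982 188.80904 v -60.014748 -4.3472824 ztop 42.96741
side 260 u 41.204845 187.61919 v -4.3993635 64.24624 ztop 49.647797
```

jog_arm:
  moves:
    - [[0,2,-0.3,0.1,0.1,0],[0,2,-0.3,0,0,0]]

```text
clock: 7.85
eef_pos: [533.8, 216.4, 52.8]
eef_rot: [-1.676, 1.563, -1.7]
wrist_force: [-6.5, -28.1, 12.8]
finger_gap: 17.6
```

```bash
python3 - <<'E'
from h import *
rolls()
E
```

```text
t 7.85 p [533.8 216.4  52.8] x [-0.001 -0.008 -1.   ] jaw [ 1.    -0.024 -0.001] F [ -6.5 -28.1  12.8] M [-4.47  0.81  0.01] gap 17.6 q6 [ 0.32  0.55  1.59 -0.01  1.    0.35]
top 39 u 41.29931 180.78123 v -52.31912 22.596245 ztop 368.55164
top 79 u 121.8176 184.02827 v 27.398252 60.218216 ztop 43.161182
side 265 u 41.614433 186.66951 v -59.005287 7.3743334 ztop 48.436863
side 244 u 137.89497 184.96695 v 9.092842 64.68836 ztop 43.1463
```

The edge has met the stop (28 N) and the roll tops are at 43 mm, so both rolls are on the pan. Ease off, tip the nose up about 4° and draw out.

jog_arm:
  moves:
    - [[0,-2,0.5,0.5,0,0],[0,-1,1,1,0,0],[0,-1,1,1.2,0,0],[0,-2,1,1.2,0,0],[0,-3,1,0.8,0,0]]

```text
clock: 8.45
eef_pos: [532.2, 208.5, 56.0]
eef_rot: [1.645, 1.491, 1.623]
wrist_force: [0.2, -0.8, -3.1]
finger_gap: 17.7
```

```bash
python3 - <<'E'
from h import *
rolls()
E
```

```text
t 8.45 p [532.2 208.5  56. ] x [-0.004  0.08  -0.997] jaw [ 1.    -0.022 -0.006] F [ 0.2 -0.8 -3.1] M [-0.39 -0.09  0.01] gap 17.7 q6 [0.27 0.53 1.63 0.09 0.97 0.24]
top 214 u 133.73683 190.4701 v 7.2916627 60.011463 ztop 57.110943
top 250 u 131.81906 181.50151 v -63.791756 -7.56462 ztop 57.519848
side 294 u 147.64708 189.4043 v -59.38869 -4.3699813 ztop 58.16878
side 300 u 41.497467 188.10583 v 0.55679184 64.02591 ztop 58.398422
```

jog_arm:
  moves:
    - [[0,-5,0,0,0,0],[0,-7,0,0,0,0],[0,-9,0,0,0,0],[-0.3,-10,0,0,0,0],[-0.3,-10,0,0,0,0]]

```text
clock: 9.05
eef_pos: [531.6, 164.5, 56.0]
eef_rot: [1.642, 1.492, 1.62]
wrist_force: [-0.7, 0.5, -2.6]
finger_gap: 17.6
```

```bash
python3 - <<'E'
from h import *
rolls()
E
```

```text
t 9.05 p [531.6 164.5  56. ] x [-0.004  0.078 -0.997] jaw [ 1.    -0.022 -0.006] F [-0.7  0.5 -2.6] M [-0.36 -0.1   0.  ] gap 17.6 q6 [0.2  0.5  1.67 0.09 0.96 0.17]
top 235 u 115.79396 180.98993 v 7.7000694 61.353207 ztop 59.68771
top 249 u 114.88675 179.60956 v -62.043858 -6.202647 ztop 97.601036
side 415 u 136.18886 236.71161 v -59.29396 65.31996 ztop 58.8255
side 36 u 40.04043 46.77655 v -5.9906616 9.010643 ztop 72.42655
```

jog_arm:
  moves:
    - [[-0.3,-10,0,0,0,0],[-0.3,-10,0,0,0,0],[-0.3,-10,0,0,0,0],[-0.3,-10,0,0,0,0],[-0.3,-10,0,0,0,0]]

```text
clock: 9.65
eef_pos: [530.0, 110.6, 56.2]
eef_rot: [1.639, 1.492, 1.617]
wrist_force: [0.2, 0.0, -2.7]
finger_gap: 17.8
```

jog_arm:
  moves:
    - [[-0.3,-10,0,0,0,0],[-0.3,-10,0,0,0,0],[-0.3,-10,0,0,0,0],[-0.3,-10,0,0,0,0],[-0.3,-10,0,0,0,0]]

```text
clock: 10.15
eef_pos: [528.4, 55.9, 56.3]
eef_rot: [1.635, 1.492, 1.612]
wrist_force: [0.1, 0.0, -2.3]
finger_gap: 17.9
```

```bash
python3 - <<'E'
from h import *
rolls()
im,d,P=cam("side");cv2.imwrite("pics/s5.png",cv2.resize(im[150:330,230:470],None,fx=3.3,fy=3.3,interpolation=cv2.INTER_CUBIC))
E
```

```text
t 10.15 p [528.4  55.9  56.3] x [-0.003  0.078 -0.997] jaw [ 1.    -0.023 -0.005] F [ 0.1  0.  -2.3] M [-0.45 -0.04 -0.01] gap 17.9 q6 [-0.    0.46  1.73  0.1   0.95 -0.03]
top 275 u 126.57246 182.77824 v 9.691532 60.752922 ztop 57.098118
top 48 u 131.66818 180.4071 v -55.995773 -9.987981 ztop 53.944798
side 78 u 136.83899 187.21979 v 15.147583 59.06738 ztop 58.514713
side 81 u 140.69177 185.54083 v -55.065598 -11.185447 ztop 60.023727
```

View pics/s5.png

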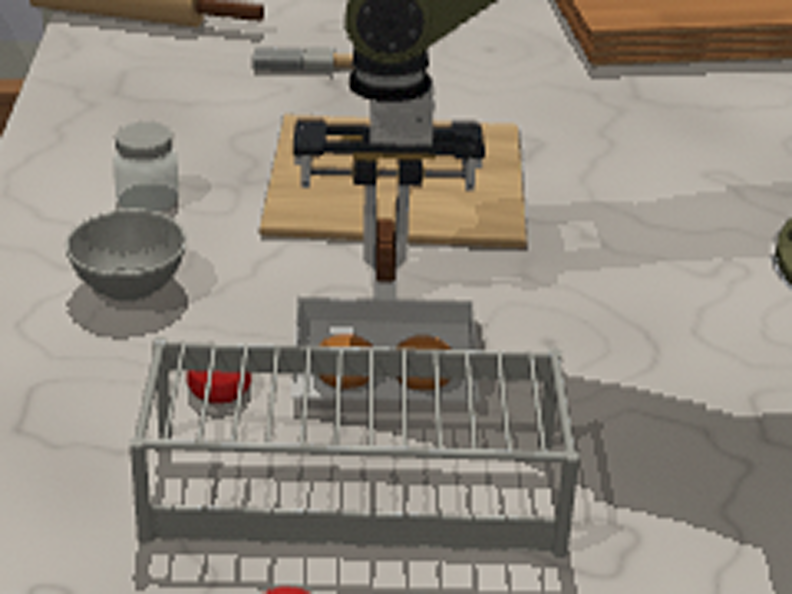

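The side view shows both rolls in the pan (crop (343,360) and (425,360)), clear of the rack front. Lift and carry back.

jog_arm:
  moves:
    - [[0,-9,4,0,0,0],[0,-9,8,0,0,0],[0,-9,12,0,0,0],[0,-10,12,0,0,0],[0,-11,12,0,0,0]]

```text
clock: 10.8
eef_pos: [528.0, 6.0, 107.5]
eef_rot: [1.652, 1.492, 1.63]
wrist_force: [-0.2, -0.5, -3.1]
finger_gap: 18.0
```

jog_arm:
  moves:
    - [[-1,-12,8,0,0,0],[-1,-13,4,0,0,0],[-1,-14,0,0,0,0],[-1,-15,0,0,0,0],[-1,-16,0,0,0,0]]

```text
clock: 11.3
eef_pos: [523.1, -70.4, 123.2]
eef_rot: [1.601, 1.493, 1.579]
wrist_force: [0.0, -1.1, -1.2]
finger_gap: 17.4
```

jog_arm:
  moves:
    - [[-1,-17,0,0,0,0],[-1,-17,0,0,0,0],[-1,-17,0,0,0,0],[-1,-17,0,0,0,0],[-1,-17,0,0,0,0]]

```text
clock: 11.8
eef_pos: [515.5, -162.8, 120.8]
eef_rot: [1.647, 1.491, 1.624]
wrist_force: [0.4, -0.6, -2.5]
finger_gap: 17.6
```

```bash
python3 - <<'E'
from h import *
s,R,im,d,P=scoop()
E
```

```text
t 11.8 p [ 515.5 -162.8  120.8] x [-0.004  0.079 -0.997] jaw [ 1.    -0.023 -0.006] F [ 0.4 -0.6 -2.5] M [-0.37 -0.06 -0.01] gap 17.6 q6 [-0.41  0.4   1.64  0.08  1.14 -0.42]
scoop yaw 88.70146805848132 turn need -0.2514680584813289 edge pred [519.6760686   22.12470373]
floor u 70 z 76.8 2985
floor u 90 z 78.3 3073
floor u 110 z 79.9 3455
floor u 130 z 83.0 6329
floor u 150 z 83.0 658
```

jog_arm:
  moves:
    - [[-1,-17,0,0,0,0],[-1,-17,0,0,0,0],[-1,-17,0,0,0,0],[-1,-16,0,0,0,0],[-1,-14,0,0,0,0]]

```text
clock: 12.35
eef_pos: [508.3, -251.8, 119.0]
eef_rot: [1.675, 1.49, 1.65]
wrist_force: [0.8, 0.1, -2.0]
finger_gap: 17.4
```

jog_arm:
  moves:
    - [[-1,-12,-3,0,0,0],[-1,-10,-5,0,0,0],[-1,-8,-6,0,0,0],[0,-5,-7,0,0,0],[0,-3,-7,0,0,0]]

```text
clock: 12.85
eef_pos: [504.8, -294.2, 88.7]
eef_rot: [1.67, 1.49, 1.644]
wrist_force: [-0.9, 0.3, -3.3]
finger_gap: 17.5
```

```bash
python3 - <<'E'
from h import *
s,R,im,d,P=scoop()
im,d,P=cam("side");cv2.imwrite("pics/s6.png",cv2.resize(im[120:260,250:450],None,fx=4,fy=4,interpolation=cv2.INTER_CUBIC))
E
```

```text
t 12.85 p [ 504.8 -294.2   88.7] x [-0.006  0.08  -0.997] jaw [ 1.    -0.026 -0.008] F [-0.9  0.3 -3.3] M [-0.38 -0.11  0.04] gap 17.5 q6 [-0.62  0.54  1.52  0.07  1.14 -0.62]
scoop yaw 88.5200082777398 turn need -0.07000827773980389 edge pred [ 509.54623209 -109.24724316]
floor u 70 z 44.8 2987
floor u 90 z 46.3 3064
floor u 110 z 47.9 3426
floor u 130 z 67.9 6607
floor u 150 z 51.0 587
```

View pics/s6.png

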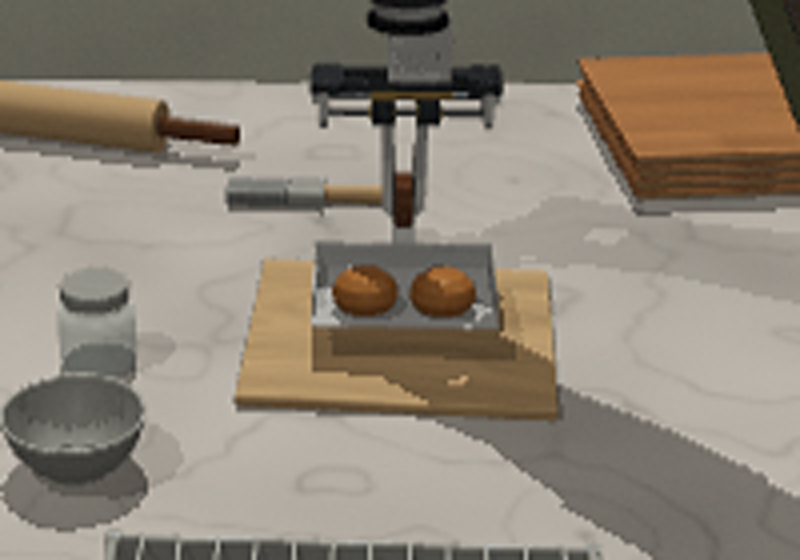

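Both rolls sit in the pan (crop (365,290) and (443,290)) above the middle of the board. Level it and lower.

jog_arm:
  moves:
    - [[0,0,-5,-0.9,-0.3,0],[0,0,-5,-0.9,0,0],[0,0,-4,-0.9,0,0],[0,0,-3,-0.9,0,0],[0,0,-2,-0.9,0,0]]

```text
clock: 13.45
eef_pos: [504.9, -292.6, 68.0]
eef_rot: [-1.754, 1.567, -1.778]
wrist_force: [-0.4, -0.8, -3.0]
finger_gap: 17.8
```

```bash
python3 - <<'E'
from h import *
s,R,im,d,P=scoop()
E
```

```text
t 13.45 p [ 504.9 -292.6   68. ] x [-0.001 -0.004 -1.   ] jaw [ 1.    -0.025 -0.001] F [-0.4 -0.8 -3. ] M [-0.33 -0.11  0.  ] gap 17.8 q6 [-0.59  0.54  1.57 -0.    1.03 -0.56]
scoop yaw 88.59037455818903 turn need -0.1403745581890321 edge pred [ 509.49251067 -107.65110059]
floor u 70 z 18.3 2995
floor u 90 z 18.3 3089
floor u 110 z 18.1 3588
floor u 130 z 42.2 5825
floor u 150 z 18.0 292
```

jog_arm:
  moves:
    - [[0,0,-1.5,0.1,0,0],[0,0,-1,0,0,0],[0,0,-1,0,0,0],[0,0,-0.5,0,0,0]]

```text
clock: 13.9
eef_pos: [505.3, -292.4, 64.7]
eef_rot: [-1.581, 1.567, -1.606]
wrist_force: [-3.1, 2.1, 5.7]
finger_gap: 17.7
```

```bash
python3 - <<'E'
from h import *
s,R,im,d,P=scoop()
E
```

```text
t 13.9 p [ 505.3 -292.4   64.7] x [-0.    -0.003 -1.   ] jaw [ 1.    -0.024 -0.   ] F [-3.1  2.1  5.7] M [0.6 0.4 0.1] gap 17.7 q6 [-0.59  0.55  1.57 -0.    1.02 -0.56]
scoop yaw 88.61452622846392 turn need -0.16452622846391196 edge pred [ 509.7437106  -107.48690147]
floor u 70 z 15.6 3007
floor u 90 z 15.6 3098
floor u 110 z 15.7 3593
floor u 130 z 39.2 5984
floor u 150 z 15.7 280
```

Contact with the board: 5.7 N upward, floor level. Release and rise.

jog_arm:
  moves:
    - [[0,0,0,0,0,0],[0,0,0,0,0,0],[0,0,0,0,0,0],[0,0,0,0,0,0],[0,0,0,0,0,0]]
  gripper: 0.1

```text
clock: 14.45
eef_pos: [505.6, -292.8, 65.0]
eef_rot: [-1.238, 1.567, -1.263]
wrist_force: [0.4, 0.8, -0.0]
finger_gap: 51.0
```

jog_arm:
  moves:
    - [[0,0,8,0,0,0],[0,0,15,0,0,0],[0,0,25,0,0,0],[0,0,35,0,0,0],[0,0,35,0,0,0]]

```text
clock: 14.95
eef_pos: [503.7, -291.5, 186.4]
eef_rot: [-3.136, 1.566, 3.123]
wrist_force: [0.3, 0.1, -0.3]
finger_gap: 51.7
```

jog_arm:
  moves:
    - [[0,-30,30,0,0,0],[-20,-40,0,0,0,0],[-20,-40,0,0,0,0],[-20,-40,0,0,0,0],[0,0,0,0,0,0]]

```text
clock: 15.45
eef_pos: [442.6, -446.1, 232.5]
eef_rot: [-0.93, 1.557, -0.951]
wrist_force: [-1.1, 0.7, -0.7]
finger_gap: 51.8
```

```bash
python3 - <<'E'
from h import *
st()
print("handle",handle("top",(330,180,480,270)))
im,d,P=cam("top");cv2.imwrite("pics/t7.png",cv2.resize(im[70:310,60:560],None,fx=1.6,fy=1.6,interpolation=cv2.INTER_CUBIC))
X=pts(d,P);hsv=cv2.cvtColor(im,cv2.COLOR_BGR2HSV);k=(X[...,2]>40)&(X[...,2]<60)&(hsv[...,0]>6)&(hsv[...,0]<22)&(hsv[...,1]>100);k[:,:340]=0;k[:,410:]=0;k[:180]=0;k[290:]=0
n,l,s,c=cv2.connectedComponentsWithStats(k.astype(np.uint8))
for i in range(1,n):
    if s[i,4]>40: print("roll",c[i],np.median(X[l==i],0).round(1))
E
```

```text
t 15.45 p [ 442.6 -446.1  232.5] x [ 0.008 -0.011 -1.   ] jaw [ 1.    -0.021  0.008] F [-1.1  0.7 -0.7] M [-0.08 -0.12 -0.05] gap 51.8 q6 [-0.85  0.46  1.28 -0.    1.39 -0.83]
handle (array([ 504.9535 , -290.56406], dtype=float32), np.float32(87.82423), np.float32(90.35864), np.int64(201))
roll [375.93661972 221.86971831] [ 543.  -139.2   49.2]
roll [375.83972125 246.89547038] [ 474.9 -139.2   49. ]
```

View pics/t7.png

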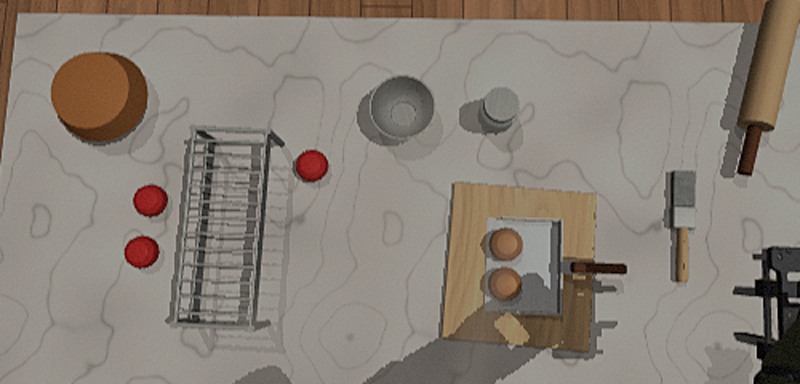

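The scoop is flat on the middle of the board with both rolls in the pan (crop (505,243) and (505,283)). The bowl, jar, brush and red rolls have not moved, and the arm is clear.

```bash
python3 -c "
from cell import manip
print(manip.sign_off())"
```

```text
the job is handed in; nothing more can be done
None
```

The job is done and handed in at about 15.5 s of the 58 s allowed. I took the scoop by its handle, slid it under the rack's lip until its edge met the back stop, and drew it out nose-up with both brown rolls on the pan. I then set it down flat on the board and let go.

**Last checks:**
- **Scoop:** the handle is at (505, -291) mm, which puts the pan's centre within a few mm of the measured board centre (508, -170). The floor was level at set-down.
- **Rolls:** both are in the pan, with tops at 49 mm, matching a roll sitting in a pan on the board. Their front sides are only about 3 mm inside the pan's open edge.
- **Surroundings:** the bowl, jar, brush and red rolls look unmoved in the last top view, and the gripper is well clear.
- **Force:** the largest wrist force I read was about 30 N, when the edge met the stop. I only read it at the end of each move.

**One disagreement:** my first estimate of the board centre was off, at y = -151. It had picked up other things in the picture, so I replaced it with the colour-outline value of y = -170, whose size matched the board.

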